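# Clamp the aluminium blanks in the swing-bar fixture

### The arm

A 6-joint arm with a two-finger parallel gripper is mounted at the origin on a cart in front of the work surface, level with it; the furniture and walls round the work are solid. World frame = base frame: x ahead of the robot, y to its left, z up, the work surface at z = 0. Lengths are in m, angles in rad, forces in N, time in s.
With the tool pointing down it reaches from about 0.35 to 0.725 m from the base axis. Payload 4.3 kg.
Tool frame: the origin (TCP) lies between the finger pads; the fingertips stand 17 mm ahead of it and the grasp point (between the pads) lies 2 mm behind it; z points along the fingers, y is the line along which they close (so a half turn about z gives the same grasp; the last joint's range is limited). The gripper opens to 85 mm and grips with 20 to 120 N. Pads are 22 mm wide; open, the fingers measure 114 mm over their backs; the gripper's body (76 mm by 85 mm) begins 54 mm behind the grasp point. The pads swing forward as they close: fully open they stand 13 mm farther back than shut.
Start: joints at [1.116, 0.377, 0.081, 1.274, 0, 1.46], TCP at [0.194, 0.541, 0.248] pointing down, gripper open.
Joint ranges: [-2.72, 2.72], [-0.84, 1.66], [-1.02, 1.22], [-1.77, 2.12], [-1.37, 1.28], [-3.14, 3.14]. Speed limits (rad/s): [2.57, 2.57, 3.14, 3.14, 3.14, 3.14].

### API

Orientations are given as a unit quaternion [w, x, y, z].
In Python, from plant import r gives the robot as it stands.
- The arm moves only by the tool jog_arm, never from a script. Its argument "rows" is a list of rows, each a list of 5 numbers: the shift along the world's x, y, z in units of 150 mm (1.0 is 150 mm), then the turn about the world's z in units of 360 degrees (1.0 is 360 degrees), then the gripper's target within -1 to 1 (shut at 1, half-way at 0, fully open at -1). In form: [[x, y, z, twist, gripper], ...]. A call has 1 to 20 rows; each row shifts and turns the commanded pose from where the row before left it; what a row does not reach is not made up. A row lasts 1/8 s, in which the tool goes at most 62.5 mm and 10.7 degrees, less where a joint would pass 70% of its speed; a pose out of reach is approached as far as the arm can. A call with a number of a shift or a turn outside -1 to 1 is refused whole. A call with a gripper value outside its range is refused whole. The fingers move at their own pace and stop on an object; "newtons" is the grip in N (left out, the last holds). Time passes only in rows, so rows that do not move let the fingers close. It gives the time, the measured TCP pose, the force, the opening and the grip force at its end, in the units of the state.
- r.sense(): the state, without advancing time (a new reading comes with each control period).
- r.capture(name): name is "scene" or "top" or "wrist"; returns the picture (480x640x3 uint8, blue, green, red); there is no depth.
- r.calibration(name): a dict with "mtx" (3x3 intrinsics, pixels), "rvec" (rotation vector, rad) and "tvec" (3), from world to camera coordinates, as OpenCV has them; the wrist camera has in their place "mount" (4x4, takes a point from camera to tool coordinates, whose origin is the TCP and whose axes are the flange's). Camera axes: x right, y down, z forward; pixel columns grow to the right and rows downward; lengths in m; the calibration is good to about 2 mm. The wrist camera is an equidistant fisheye: a pixel r from the principal point sees the ray r / f radians off the axis. A picture is of the moment at which its call begins: read the wrist's pose just before it. calibration takes no time and is no camera call.
- r.close_job(): hands the job in; it is judged then, once.
The state is a dict: "time_s": time; "joint_positions": joint angles; "qvel": joint speeds; "joint_torque": joint torques, N m; "position": TCP position; "orientation": TCP orientation; "contact_force": force on the tool from outside, world axes, zero at the start; "wrist_torque": the same for the moment, N m; "finger_gap": opening from 0.0 (shut) to 1.0 (fully open); "grasp_force": force on a finger pad.
Only numpy, scipy, OpenCV 4.12 (cv2) and the standard library are available. Lean on these libraries where they do the work, as an engineer would, in place of code of your own. Each camera call takes 0.05 s, during which the arm holds its last target. There are 200 camera calls.

### The job

Clamp the loose aluminium blanks in the steel fixture: draw out the lock pin that keeps the clamp bar open and park it upright in the side notch, then lay each blank in the nest of its own length and swing the bar round to its stop. With the mallet, not with the gripper, knock down the sprung plunger over each loaded nest until its foot bears on the blank; leave the plunger over an empty nest up. Lay the mallet back with its head on the rubber mat, and do not disturb the caliper and the phone.

Things in the scene. Friction and masses are not known exactly. Their poses are not given: they have to be found in the camera images.
- fixture: dark steel base plate 12 mm thick, fixed to the desk, x -78 to 78, y -280 to 100 mm. Origin on the desk under the clamp bar's pivot, z up. Pivot cap 60 mm high, radius 11 mm. An end stop (16 x 24 mm, top 56 mm above the desk) stands at x -21, y -258 mm
- clamp_bar (a joint): hinge angle (rad) of the aluminium clamp bar: 0 closed against its stop, starts open near 1.0, limit 1.12. 26 mm wide, 12 thick, underside 44 mm above the desk. At angle t it points from the pivot along (sin t, -cos t) in the fixture's x, y, 265 mm long, with a 76 mm tail the other way, which the lock pin in its bore blocks. About 1 N at its end moves it; it stays where left
- plunger_a: sprung plunger in the clamp bar, 85 mm from the pivot, over nest a when the bar is closed. Origin: centre of its foot. Steel, flat round head of 20 mm diameter, top 36 mm above the foot. Raised, the foot is 44 mm above the desk; it slides down up to 14 mm against 6 to 8 N and stays where driven (on a blank it stops after about 12 mm). It cannot be raised again; fingers and arm must not press it
- plunger_b: the same plunger 155 mm from the pivot, over nest b
- plunger_c: the same plunger 225 mm from the pivot, over nest c
- bore (a point): mouth of the lock pin's bore, centre, 42 mm above the desk (top of a 36 x 36 mm boss)
- notch (a point): parking place: centre of a slot 16 mm wide (fixture's x) in a block 44 x 36 mm whose top, at this point's height, is 42 mm above the desk. The slot is 30 mm deep, open upward and toward the fixture's +y (18 mm from this point), closed 8 mm from it toward -y
- lock_pin: upright pin, at first in the bore: steel shank 12 mm diameter to 27.5 mm below the collar, collar 28 mm diameter, 5 mm thick, black cylindrical grip 22 mm diameter from 5 to 55 mm above the origin. Origin: centre of the collar's underside, which rests on the boss; z up the grip. 0.1 kg. Parked, the shank hangs in the notch and the collar rests on its block
- mallet: mallet lying level: white eight-sided head, 60 mm across flats, 90 mm long, in line with a wooden eight-sided handle, 26 mm across flats, from 45 to 156 mm along +x (end knob 29 mm, to 160 mm). Origin: centre of the head; x along the handle; y and z depend on how it has rolled. Any flat of the head strikes. About 0.36 kg, centre of mass 10 to 20 mm along +x
- mallet_mat: black rubber mat 150 x 120 x 4 mm fixed on the desk, where the mallet's head lies at first and belongs at the end. Origin: centre of its underside
- caliper: bystander: caliper lying on the desk, about 200 x 66 x 14 mm; leave alone
- flip_phone: bystander: black folded phone, 103 x 51 x 19 mm; leave alone
- blank_a: aluminium bar blank, 80 (x) x 24 (y) x 20 mm, lying flat, two dark hole marks on top; origin at the centre of its underside; about 0.15 kg. It belongs in nest a. May be absent
- bay_a (a point): nest a, nearest the pivot: centre of its floor, 12 mm above the desk, axes as the fixture; the nest is 88 (x) x 30 (y) mm inside, with lips 5 mm high and 6 mm wide all round, for the blank of 80 mm
- blank_b: aluminium bar blank, 100 (x) x 24 (y) x 20 mm, lying flat, two dark hole marks on top; origin at the centre of its underside; about 0.15 kg. It belongs in nest b. May be absent
- bay_b (a point): nest b, in the middle: centre of its floor, 12 mm above the desk, axes as the fixture; the nest is 108 (x) x 30 (y) mm inside, with lips 5 mm high and 6 mm wide all round, for the blank of 100 mm
- blank_c: aluminium bar blank, 120 (x) x 24 (y) x 20 mm, lying flat, two dark hole marks on top; origin at the centre of its underside; about 0.15 kg. It belongs in nest c. May be absent
- bay_c (a point): nest c, farthest from the pivot: centre of its floor, 12 mm above the desk, axes as the fixture; the nest is 128 (x) x 30 (y) mm inside, with lips 5 mm high and 6 mm wide all round, for the blank of 120 mm
Things that resemble listed ones, but are neither listed nor needed, are in the scene too. What is shaped like the blank_b but brown or red is not meant. Leave any blue or yellow look-alike of the blank_a alone.

How it is judged:
On the way, in this order (a step that is already met when the one before it is completed fails the run):
1. the lock pin is drawn and stands parked in the side notch, the bar still open (horizontal distance between lock_pin and notch below 0.012 m and z of lock_pin in the frame of notch between -0.004 and 0.004 m and angle between lock_pin's own z axis and vertical below 0.17 rad and value of joint clamp_bar above 0.6 rad), for 0.2 s.
2. every blank lies flat in its own nest, the bar still open (horizontal distance between blank_a and bay_a below 0.009 m and z of blank_a in the frame of bay_a below 0.004 m and angle between the x axis of each of blank_a, blank_b, blank_c and the x axis of fixture, either way round below 0.15 rad and horizontal distance between blank_b and bay_b below 0.009 m and z of blank_b in the frame of bay_b below 0.004 m and horizontal distance between blank_c and bay_c below 0.009 m and z of blank_c in the frame of bay_c below 0.004 m and value of joint clamp_bar above 0.6 rad), for 0.2 s.
3. the bar is swung to its stop over the loaded nests, the plungers still up (value of joint clamp_bar below 0.03 rad and z of each of plunger_a, plunger_b, plunger_c in the frame of fixture above 0.04 m and horizontal distance between blank_a and bay_a below 0.009 m and z of blank_a in the frame of bay_a below 0.004 m and angle between the x axis of each of blank_a, blank_b, blank_c and the x axis of fixture, either way round below 0.15 rad and horizontal distance between blank_b and bay_b below 0.009 m and z of blank_b in the frame of bay_b below 0.004 m and horizontal distance between blank_c and bay_c below 0.009 m and z of blank_c in the frame of bay_c below 0.004 m), for 0.2 s.
4. the plunger over every loaded nest is knocked down onto its blank (z of plunger_a in the frame of blank_a below 0.023 m and z of plunger_b in the frame of blank_b below 0.023 m and z of plunger_c in the frame of blank_c below 0.023 m and value of joint clamp_bar below 0.03 rad), for 0.2 s.
At the end, for the whole second after the job is handed in: Bar at its stop (0.03 rad); blanks flat in own nests (9 mm, 0.15 rad), plunger feet within 3 mm of their tops; plunger over an empty nest up (4 mm); lock pin upright (0.17 rad), collar down (4 mm) in the notch (12 mm); mallet at rest on the mat, head within 65 mm of its centre (all of step 4 and horizontal distance between lock_pin and notch below 0.012 m and z of lock_pin in the frame of notch between -0.004 and 0.004 m and angle between lock_pin's own z axis and vertical below 0.17 rad and horizontal distance between blank_a and bay_a below 0.009 m and z of blank_a in the frame of bay_a below 0.004 m and angle between the x axis of each of blank_a, blank_b, blank_c and the x axis of fixture, either way round below 0.15 rad and horizontal distance between blank_b and bay_b below 0.009 m and z of blank_b in the frame of bay_b below 0.004 m and horizontal distance between blank_c and bay_c below 0.009 m and z of blank_c in the frame of bay_c below 0.004 m and ((horizontal distance between blank_a and bay_a below 0.009 m and z of blank_a in the frame of bay_a below 0.004 m and angle between the x axis of blank_a and the x axis of fixture, either way round below 0.15 rad) or z of plunger_a in the frame of fixture above 0.04 m) and ((horizontal distance between blank_b and bay_b below 0.009 m and z of blank_b in the frame of bay_b below 0.004 m and angle between the x axis of blank_b and the x axis of fixture, either way round below 0.15 rad) or z of plunger_b in the frame of fixture above 0.04 m) and ((horizontal distance between blank_c and bay_c below 0.009 m and z of blank_c in the frame of bay_c below 0.004 m and angle between the x axis of blank_c and the x axis of fixture, either way round below 0.15 rad) or z of plunger_c in the frame of fixture above 0.04 m) and horizontal distance between mallet and mallet_mat below 0.065 m and z of mallet in the frame of mallet_mat below 0.042 m and linear speed of each of mallet, lock_pin below 0.02 m/s); the robot touches nothing.
It fails at once if the fingers or the arm press on a plunger (contact force between any of the fingers, the arm and plunger_a above 3 N or contact force between any of the fingers, the arm and plunger_b above 3 N or contact force between any of the fingers, the arm and plunger_c above 3 N).
It fails at once if the caliper or the phone is pushed aside by more than 3 cm (distance of any of caliper, flip_phone from where it was at the start of the episode above 0.03 m).
Of blank_a, blank_b, blank_c only 2 to 3 are there at a start; the rules pass over those that are not, and their reading is None.
At some moment in a run one of blank_a, blank_b, blank_c may be knocked a few centimetres aside while the robot is not near it.
Once in a run the grip may slacken for a moment while it holds something.
It also fails if it takes over 208 s, if anything falls off the work surface, if the arm or the gripper's body presses on something with over 40 N, if the wrist force passes 120 N, or if a joint passes its speed limit or range.

## Working session

There is one attempt and no reset: what is moved stays moved. The work goes in short steps, Python scripts to look and compute and a tool call to move; the robot and the scene stay as the last step left them, time stands still between calls to the robot, and variables do not carry over. Pictures are saved under pics/ and viewed, at most 14 in all, crops included, and the job is handed in when it is done.

Besides the shell and the picture viewer there is one more tool, called after "Call:" as a command line: name --pt "numbers of a row" for each row, then --argument value for the rest. jog_arm: Moves the arm, as the interface text tells. Its arguments: {"type":"object","properties":{"rows":{"type":"array","items":{"type":"array","items":{"type":"number"}}},"newtons":{"type":"number"}},"required":["rows"]}

```bash
ls; mkdir -p pics
cat > h.py <<'E'
import numpy as np, cv2
from plant import r
from scipy.spatial.transform import Rotation as R
def cal(n):
    c=r.calibration(n); K=np.array(c["mtx"],float)
    return c,K
def px2w(n,uv,z,img=None):
    "pixels of fixed camera -> world at height z"
    c,K=cal(n); Rm=cv2.Rodrigues(np.array(c["rvec"],float))[0]; t=np.array(c["tvec"],float).ravel()
    uv=np.atleast_2d(uv).astype(float); d=np.c_[uv,np.ones(len(uv))]@np.linalg.inv(K).T@Rm
    o=-Rm.T@t; return o+d*((z-o[2])/d[:,2])[:,None]
def w2px(n,P):
    c,K=cal(n); P=np.atleast_2d(P).astype(float)
    return cv2.projectPoints(P,np.array(c["rvec"],float),np.array(c["tvec"],float),K,None)[0].reshape(-1,2)
def tool():
    s=r.sense(); q=s["orientation"]; return s,R.from_quat([q[1],q[2],q[3],q[0]]).as_matrix(),np.array(s["position"])
def wpx2w(uv,z,Rt,p):
    c,K=cal("wrist"); M=np.array(c["mount"]); uv=np.atleast_2d(uv).astype(float)
    a=(uv-K[:2,2])/[K[0,0],K[1,1]]; th=np.linalg.norm(a,axis=1,keepdims=True)
    d=np.c_[np.sin(th)*a/np.maximum(th,1e-9),np.cos(th)]@M[:3,:3].T@Rt.T
    o=p+Rt@M[:3,3]; return o+d*((z-o[2])/d[:,2])[:,None]
def w2wpx(P,Rt,p):
    c,K=cal("wrist"); M=np.array(c["mount"]); P=np.atleast_2d(P)
    q=((P-p)@Rt-M[:3,3])@M[:3,:3]; rr=np.linalg.norm(q[:,:2],axis=1); th=np.arctan2(rr,q[:,2])
    return q[:,:2]/rr[:,None]*th[:,None]*[K[0,0],K[1,1]]+K[:2,2]
def snap(n,f):
    s,Rt,p=tool(); im=r.capture(n); cv2.imwrite(f"pics/{f}.png",im); np.savez(f"pics/{f}.npz",R=Rt,p=p); return im
def yaw():
    s,Rt,p=tool(); return np.degrees(np.arctan2(Rt[1,1],Rt[0,1]))
E
python3 - <<'E'
from h import *
for n in("scene","top"):snap(n,n+"0")
print(r.sense()); 
for n in("scene","top","wrist"):print(r.calibration(n))
E
```

```text
pics
{'time_s': 0.1, 'joint_positions': array([ 1.11569443e+00,  3.78004600e-01,  7.97721892e-02,  1.27440060e+00,
       -2.87829753e-06,  1.46049959e+00]), 'qvel': array([-1.28084377e-04, -1.82253359e-04,  1.49594642e-03,  1.19839351e-03,
        6.94333178e-04,  1.02505727e-05]), 'joint_torque': array([ 1.37546158e-03, -4.64695001e+01,  2.70582318e+01,  1.20971416e-02,
       -1.18603562e-04, -1.02354264e-05]), 'position': array([0.19410654, 0.54065914, 0.24745086]), 'orientation': array([-2.54788645e-04,  1.71549732e-01,  9.85175033e-01, -8.82291567e-04]), 'contact_force': array([0.89566375, 0.00588398, 0.27222643]), 'wrist_torque': array([ 0.02313068, -0.01433173,  0.04793968]), 'grasp_force': 0.0, 'finger_gap': 0.9963424310430989}
{'mtx': array([[490.07977402,   0.        , 322.26825811],
       [  0.        , 490.07977402, 238.46043419],
       [  0.        ,   0.        ,   1.        ]]), 'rvec': array([ 2.34125505, -0.8653092 ,  0.31222054]), 'tvec': array([-0.47354056,  0.25592417,  1.0366899 ])}
{'mtx': array([[534.1887174 ,   0.        , 310.24801293],
       [  0.        , 534.1887174 , 235.34227976],
       [  0.        ,   0.        ,   1.        ]]), 'rvec': array([ 2.16118263, -2.2264176 ,  0.04349938]), 'tvec': array([-0.04475586,  0.53621756,  1.23218121])}
{'mtx': array([[371.64829954,   0.        , 325.08581204],
       [  0.        , 371.64829954, 234.36990923],
       [  0.        ,   0.        ,   1.        ]]), 'mount': array([[-7.08553407e-04, -9.55366785e-01, -2.95421401e-01,
         7.66245683e-02],
       [ 9.99998662e-01, -2.41285849e-04, -1.61814943e-03,
        -5.46506765e-04],
       [ 1.47464522e-03, -2.95422152e-01,  9.55365677e-01,
        -1.27001966e-01],
       [ 0.00000000e+00,  0.00000000e+00,  0.00000000e+00,
         1.00000000e+00]])}
```

View pics/top0.png

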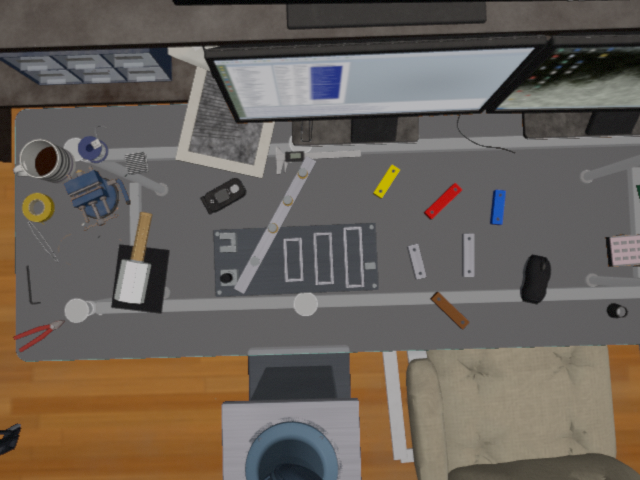

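View pics/scene0.png

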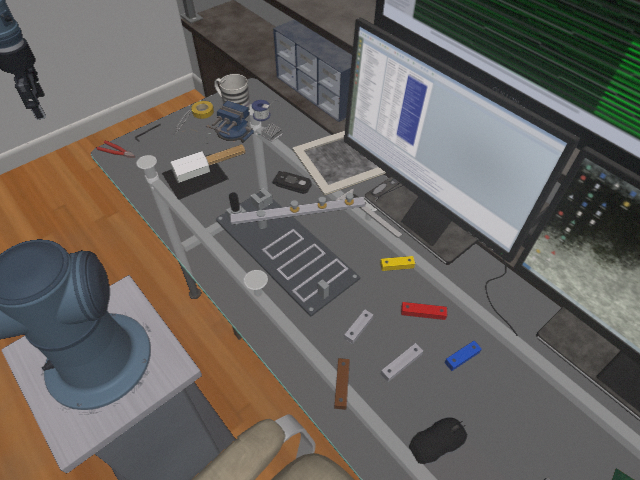

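Top view: the fixture spans px (215,230)-(378,297), the pin is at about (226,278), the mallet head at (132,282), and the phone at (223,195). The grey blanks are at (417,261) and (468,255), and the caliper is at about (320,155). Only two grey blanks are visible, so I'll measure them.

Run:
```python
from h import *
im=cv2.imread("pics/top0.png")
c=cv2.resize(im[140:305,208:383],None,fx=3.6,fy=3.6,interpolation=cv2.INTER_CUBIC); cv2.imwrite("pics/fx0.png",np.clip(c*1.8,0,255).astype(np.uint8))
# blanks
g=cv2.cvtColor(im,cv2.COLOR_BGR2GRAY); hsv=cv2.cvtColor(im,cv2.COLOR_BGR2HSV)
for (x0,y0,x1,y1) in((400,235,435,285),(455,225,485,285),(100,210,175,315)):
    m=((g>135)&(hsv[...,1]<60)).astype(np.uint8); s=np.zeros_like(m); s[y0:y1,x0:x1]=m[y0:y1,x0:x1]
    cs=max(cv2.findContours(s,0,1)[0],key=cv2.contourArea); box=cv2.boxPoints(cv2.minAreaRect(cs))
    z=0.064 if x0==100 else 0.02
    w=px2w("top",box,z)[:,:2]; e=[np.linalg.norm(w[1]-w[0]),np.linalg.norm(w[2]-w[1])]
    i=int(np.argmax(e)); d=w[i+1]-w[i]
    print(box.round(1).tolist(),w.mean(0).round(4),np.round(e,4),"yaw long",np.degrees(np.arctan2(d[1],d[0])).round(1))
pts=dict(fix=[(214,230),(376,223),(378,291),(217,297)],mat=[(117,246),(168,250),(162,312),(112,306)],phone=[(223,195)],cal=[(320,155),(278,170),(278,147),(360,154)],red=[(443,200)],yel=[(387,181)],brown=[(450,310)])
for k,v in pts.items(): print(k,px2w("top",v,0.012 if k=="fix" else 0.005)[:,:2].round(3).tolist())
```

```text
[[408.20001220703125, 246.0], [417.5, 243.60000610351562], [426.0, 276.5], [416.79998779296875, 278.8999938964844]] [ 0.4672 -0.3053] [0.0222 0.0781] yaw long -167.6
[[464.0, 234.0], [473.0, 234.0], [473.0, 276.0], [464.0, 276.0]] [ 0.4781 -0.4242] [0.0207 0.0968] yaw long 177.5
[[114.30000305175781, 299.29998779296875], [122.5, 258.70001220703125], [148.1999969482422, 263.79998779296875], [140.10000610351562, 304.3999938964844]] [0.4411 0.341 ] [0.0918 0.059 ] yaw long -12.1
fix [[0.554, 0.164], [0.559, -0.215], [0.401, -0.214], [0.398, 0.16]]
mat [[0.524, 0.394], [0.511, 0.274], [0.366, 0.29], [0.384, 0.407]]
phone [[0.636, 0.142]]
cal [[0.724, -0.089], [0.691, 0.011], [0.746, 0.009], [0.723, -0.184]]
red [[0.609, -0.374]]
yel [[0.658, -0.245]]
brown [[0.352, -0.38]]
```

View pics/fx0.png

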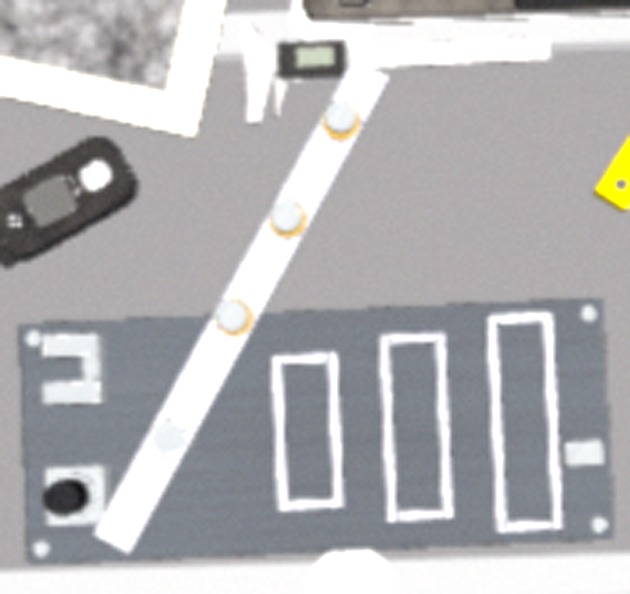

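The crop shows the notch block at crop px (72,368) with its slot opening left, which is fixture +y. The pin is at (66,496), the pivot at (170,436), and the bar tip lies over the caliper end. All three nests are empty. Next I'll fit the fixture pose.

Run:
```python
from h import *
from scipy.optimize import least_squares
P=[];U=[]
def add(p,u):P.append(p);U.append((u[0]/3.6+208-.36,u[1]/3.6+140-.36))
for y,hx,c in((-85,50,[(271,356),(338,352),(344,506),(279,511)]),(-155,60,[(380,335),(445,332),(452,517),(387,522)]),(-225,70,[(488,315),(552,312),(562,528),(497,532)])):
    for (sx,sy),u in zip(((1,1),(1,-1),(-1,-1),(-1,1)),c): add((sx*hx,y+sy*21,17),u)
for p,u in zip(((78,100),(78,-280),(-78,-280),(-78,100)),[(20,325),(602,299),(612,538),(27,563)]): add((*p,12),u)
P=np.array(P)/1e3;U=np.array(U)
def T(v,P): c,s=np.cos(v[2]),np.sin(v[2]); return np.c_[v[0]+c*P[:,0]-s*P[:,1],v[1]+s*P[:,0]+c*P[:,1],P[:,2]]
f=lambda v:(w2px("top",T(v,P))-U).ravel()
s=least_squares(f,[.478,.064,0],loss="soft_l1"); print(s.x,np.degrees(s.x[2]),np.abs(s.fun).reshape(-1,2).max(1).round(1))
v=s.x
def cr(u):return [(u[0]/3.6+208-.36,u[1]/3.6+140-.36)]
def inv(w): d=w[:,:2]-v[:2]; c,q=np.cos(v[2]),np.sin(v[2]); return np.c_[c*d[:,0]+q*d[:,1],-q*d[:,0]+c*d[:,1]]
for n,u,z in(("pivot",(170,436),.06),("pin",(66,496),.097),("notch",(72,368),.042),("pc",(342,120),.08),("pb",(288,216),.08),("pa",(234,316),.08),("tail",(112,540),.056)):
    w=px2w("top",cr(u),z); print(n,w[:,:2].round(4),inv(w).round(4), np.degrees(np.arctan2(inv(w)[0,0],-inv(w)[0,1])).round(1))
for y in(-85,-155,-225): print(T(v,np.array([[0,y/1e3,.012]])).round(4))
# post discs by triangulation
c=[cal("top"),cal("scene")]
Ms=[k@np.c_[cv2.Rodrigues(np.array(d["rvec"]))[0],np.array(d["tvec"])] for d,k in c]
for a,b in(((305.,303.),(256.,281.)),((77.,310.),(148.,162.))):
    X=cv2.triangulatePoints(Ms[0],Ms[1],np.array(a).reshape(2,1),np.array(b).reshape(2,1)); print("post",(X[:3]/X[3]).ravel().round(3))
```

```text
[0.47875779 0.06579585 0.01358433] 0.7783249969884557 [0.3 0.4 0.4 0.3 0.2 0.1 0.4 0.2 0.2 0.1 0.4 0.1 0.6 0.4 0.9 0.4]
pivot [[0.4792 0.0646]] [[ 0.0004 -0.0012]] 19.9
pin [[0.4449 0.1239]] [[-0.033   0.0586]] -150.6
notch [[0.524  0.1275]] [[0.0461 0.0611]] 143.0
pc [[ 0.6702 -0.0484]] [[ 0.1899 -0.1168]] 58.4
pb [[ 0.6119 -0.0135]] [[ 0.1321 -0.0811]] 58.5
pa [[0.5514 0.0213]] [[ 0.0721 -0.0455]] 57.7
tail [[0.4157 0.1027]] [[-0.0626  0.0378]] -121.1
[[ 0.4799 -0.0192  0.012 ]]
[[ 0.4809 -0.0892  0.012 ]]
[[ 0.4818 -0.1592  0.012 ]]
post [ 0.376 -0.043 -0.019]
post [ 0.377  0.496 -0.011]
```

Call:
jog_arm --pt "0.167 -0.278 -0.032 -0.0193 -1" --pt "0.167 -0.278 -0.032 -0.0193 -1" --pt "0.167 -0.278 -0.032 -0.0193 -1" --pt "0.167 -0.278 -0.032 -0.0193 -1" --pt "0.167 -0.278 -0.032 -0.0193 -1" --pt "0.167 -0.278 -0.032 -0.0193 -1" --pt "0.167 -0.278 -0.032 -0.0193 -1" --pt "0.167 -0.278 -0.032 -0.0193 -1" --pt "0.167 -0.278 -0.032 -0.0193 -1" --pt "0.167 -0.278 -0.032 -0.0193 -1" --pt "0 0 0 0 -1" --pt "0 0 0 0 -1"

```text
time_s: 1.6
position: [0.4442, 0.1243, 0.2]
orientation: [-0.001, 0.702, 0.712, -0.0]
contact_force: [0.2, -0.2, 0.6]
finger_gap: 1.0
grasp_force: 0.0
```

Run:
```python
from h import *
im=snap("wrist","w1"); s,Rt,p=tool(); print(p,yaw(),s["contact_force"])
print(w2wpx([[.4449,.1239,.097],[.524,.1275,.042],[.4792,.0646,.06]],Rt,p))
```

```text
[0.44409742 0.12480802 0.20013891] 0.8426220375232434 [-0.54954133  0.21054662  0.15482371]
[[328.74570489 241.35568095]
 [425.60434253 217.01285582]
 [369.60518155 297.23322009]]
```

View pics/w1.png

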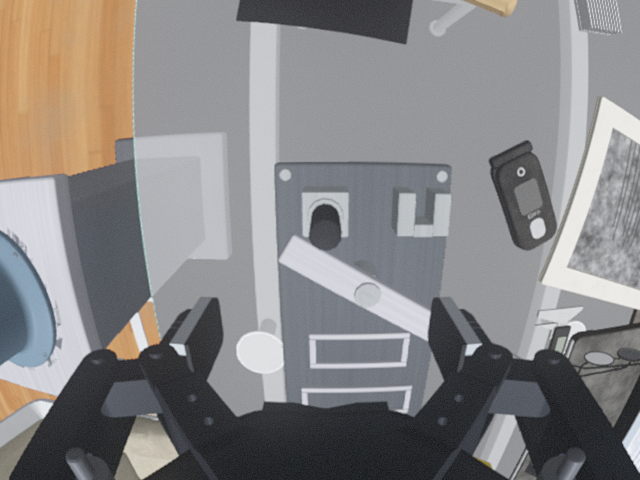

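The wrist view shows the pin top at about (326,240) and the notch block at about (423,214), both within 3 px of prediction. Descending and gripping.

Call:
jog_arm --pt "0 -0.006 -0.2 0 -1" --pt "0 0 -0.25 0 -1" --pt "0 0 -0.25 0 -1" --pt "0 0 -0.1 0 -1" --pt "0 0 0 0 0.2" --pt "0 0 0 0 0.8" --pt "0 0 0 0 0.8" --pt "0 0 0 0 0.8" --pt "0 0 0 0 0.8" --pt "0 0 0 0 0.8" --pt "0 0 0 0 0.8" --newtons 60

```text
time_s: 3.02
position: [0.4454, 0.1236, 0.0813]
orientation: [0.0, 0.702, 0.712, 0.001]
contact_force: [-2.7, 0.2, 6.0]
finger_gap: 0.242
grasp_force: 58.4
```

Call:
jog_arm --pt "0 0 0.1 0 0.8" --pt "0 0 0.12 0 0.8" --pt "0 0 0.1 0 0.8" --pt "0.13 0.01 0 0 0.8" --pt "0.2 0.02 0 0 0.8" --pt "0.198 0.02 0 0 0.8" --pt "0 0 0 0 0.8" --pt "0 0 0 0 0.8"

```text
time_s: 4.03
position: [0.5232, 0.1306, 0.128]
orientation: [-0.0, 0.702, 0.712, -0.001]
contact_force: [-0.9, 0.1, -0.8]
finger_gap: 0.234
grasp_force: 58.8
```

Run:
```python
from h import *
im=snap("wrist","w2"); s,Rt,p=tool(); print(p,yaw(),s["contact_force"],s["grasp_force"],s["finger_gap"])
print(w2wpx([[p[0],p[1],p[2]+.016],[p[0],p[1],p[2]-.039-.005],[.524,.1275,.042]],Rt,p))
cv2.imwrite("pics/w2c.png",cv2.resize(im[110:290,220:440],None,fx=3,fy=3,interpolation=cv2.INTER_CUBIC))
```

```text
[0.52290155 0.13062128 0.12801109] 0.7605105290592588 [ 0.49644345  0.01467655 -1.62522759] 58.846372961997986 0.2392231359233375
[[329.11615744 343.97297674]
 [328.1665111  276.587126  ]
 [329.48037705 253.54044538]]
```

View pics/w2c.png

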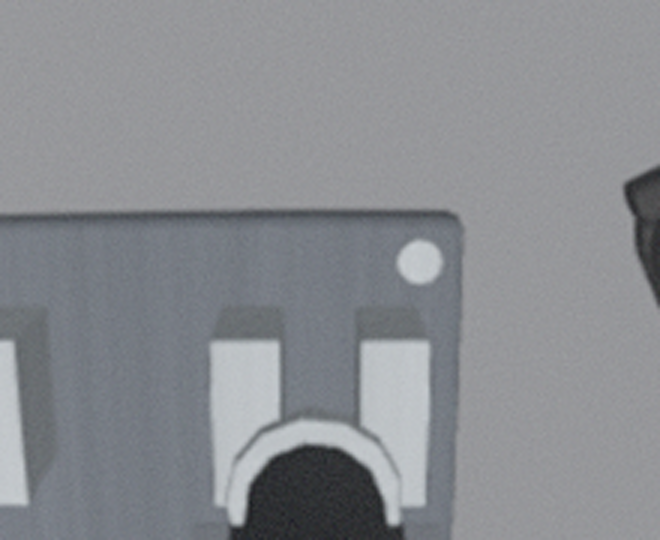

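The slot centre is about 0.7 mm toward +x of the pin (slot px 326.3, pin px 325). I'll nudge it and lower.

Call:
jog_arm --pt "0.005 0 -0.03 0 0.8" --pt "0 0 -0.08 0 0.8" --pt "0 0 -0.08 0 0.8" --pt "0 0 -0.06 0 0.8" --pt "0 0 -0.04 0 0.8" --pt "0 0 -0.023 0 0.8" --pt "0 0 0 0 0.8" --pt "0 0 0 0 0.8"

```text
time_s: 5.08
position: [0.5251, 0.1308, 0.0815]
orientation: [0.0, 0.702, 0.712, 0.0]
contact_force: [0.1, -0.1, -1.3]
finger_gap: 0.239
grasp_force: 58.9
```

Call:
jog_arm --pt "0 0 -0.008 0 0.8" --pt "0 0 0 0 0.8" --pt "0 0 0 0 -0.2" --pt "0 0 0 0 -1" --pt "0 0 0 0 -1" --pt "0 0 0 0 -1" --pt "0 0 0.3 0 -1" --pt "0 0 0.4 0 -1" --pt "0 0.2 0.2 0 -1" --pt "0 0 0 0 -1"

```text
time_s: 6.32
position: [0.5269, 0.1624, 0.2182]
orientation: [0.002, 0.702, 0.713, 0.003]
contact_force: [-0.3, -1.0, -0.2]
finger_gap: 0.998
grasp_force: 0.0
```

Run:
```python
from h import *
im=snap("wrist","w3"); s,Rt,p=tool(); print(p,yaw(),s["contact_force"])
q=w2wpx([[.5245,.1306,.097],[.524,.1306,.047]],Rt,p);print(q)
c=q.mean(0).astype(int)
a=cv2.resize(im[c[1]-70:c[1]+70,c[0]-90:c[0]+90],None,fx=3,fy=3)
sc=r.capture("scene"); cv2.imwrite("pics/s3.png",sc)
q=w2px("scene",[[.524,.1306,.06]])[0].astype(int); b=cv2.resize(sc[q[1]-70:q[1]+70,q[0]-45:q[0]+45],None,fx=3,fy=3)
cv2.imwrite("pics/w3c.png",np.hstack([a,b]))
```

```text
[0.52557621 0.16134528 0.21601559] 0.8464491503848406 [ 0.16374105 -0.8620453  -0.42713948]
[[324.63229174 273.67846234]
 [323.97225058 250.26576871]]
```

View pics/w3c.png

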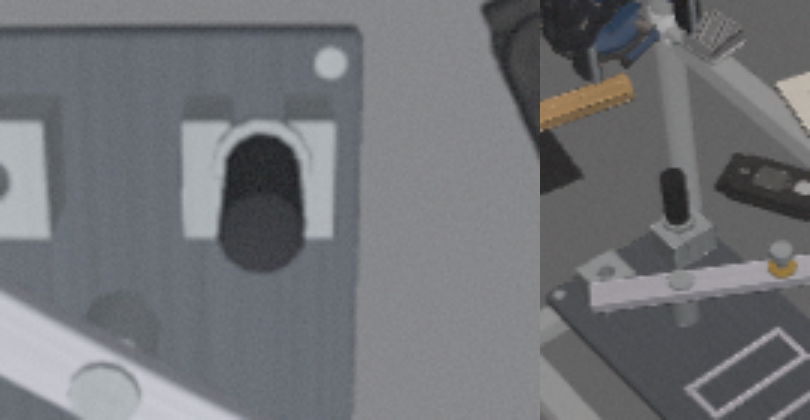

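The pin stands upright in the notch with its collar on the block. Next I move above blank a and measure it from close by.

Call:
jog_arm --pt "-0.039 -0.311 0 0.0282 -1" --pt "-0.039 -0.311 0 0.0282 -1" --pt "-0.039 -0.311 0 0.0282 -1" --pt "-0.039 -0.311 0 0.0282 -1" --pt "-0.039 -0.311 0 0.0282 -1" --pt "-0.039 -0.311 0 0.0282 -1" --pt "-0.039 -0.311 0 0.0282 -1" --pt "-0.039 -0.311 0 0.0282 -1" --pt "-0.039 -0.311 0 0.0282 -0.5" --pt "-0.039 -0.311 0 0.0282 -0.5" --pt "0 0 0 0 -0.5" --pt "0 0 0 0 -0.5" --pt "0 0 0 0 -0.5"

```text
time_s: 8.05
position: [0.4659, -0.3043, 0.2145]
orientation: [-0.001, -0.107, 0.994, 0.001]
contact_force: [-0.5, 0.1, -0.1]
finger_gap: 0.748
grasp_force: 0.0
```

```bash
cat >> h.py <<'E'
def blanks(f):
    "bright grey bars in wrist picture -> centre, size, yaw at z=.02"
    s,Rt,p=tool(); im=snap("wrist",f); g=cv2.cvtColor(im,cv2.COLOR_BGR2GRAY); S=cv2.cvtColor(im,cv2.COLOR_BGR2HSV)[...,1]
    yy,xx=np.mgrid[0:480,0:640]; W=wpx2w(np.c_[xx.ravel(),yy.ravel()],.02,Rt,p)[:,:2].reshape(480,640,2)
    lo,hi=np.array([.3,-.55]),np.array([.62,-.23]); n=640
    gx,gy=np.meshgrid(np.linspace(lo[0],hi[0],n),np.linspace(lo[1],hi[1],n))
    q=w2wpx(np.c_[gx.ravel(),gy.ravel(),np.full(gx.size,.02)],Rt,p).astype(np.float32).reshape(n,n,2)
    rg=cv2.remap(im,q[...,0],q[...,1],cv2.INTER_LINEAR); g=cv2.cvtColor(rg,cv2.COLOR_BGR2GRAY); S=cv2.cvtColor(rg,cv2.COLOR_BGR2HSV)[...,1]
    cv2.imwrite(f"pics/{f}_rect.png",rg)
    m=((g>165)&(S<60)).astype(np.uint8); m=cv2.morphologyEx(m,cv2.MORPH_CLOSE,np.ones((7,7)))
    for c in cv2.findContours(m,0,1)[0]:
        (cx,cy),(w,h),a=cv2.minAreaRect(c)
        if w*h<4000: continue
        if w<h: a+=90
        print("c",np.round(lo+np.array([cx,cy])*.0005,4),"LxW mm",round(max(w,h)/2,1),round(min(w,h)/2,1),"yaw",round((a+90)%180-90,1))
E
python3 - <<'E'
from h import *
s,Rt,p=tool(); print(p,yaw()); blanks("w4")
E
```

```text
[ 0.46590549 -0.30432634  0.21446113] 102.31849797833297
c [ 0.311  -0.2543] LxW mm 47.5 22.0 yaw -90.0
c [ 0.466  -0.3052] LxW mm 81.3 25.4 yaw 11.8
c [ 0.3775 -0.2875] LxW mm 114.0 24.0 yaw -90.0
c [ 0.4775 -0.4256] LxW mm 101.3 24.9 yaw -2.5
c [ 0.3772 -0.448 ] LxW mm 179.0 24.5 yaw -90.0
```

Blank a is at (0.466,-0.305) with yaw 11.8°, and blank b is at (0.4775,-0.4256) with yaw -2.5°. Grasping blank a.

Call:
jog_arm --pt "0 -0.005 -0.3 0 -0.5" --pt "0 0 -0.4 0 -0.5" --pt "0 0 -0.4 0 -0.5" --pt "0 0 -0.163 0 -0.5" --pt "0 0 0 0 -0.3" --pt "0 0 0 0 0.8" --pt "0 0 0 0 0.8" --pt "0 0 0 0 0.8" --pt "0 0 0 0 0.8" --pt "0 0 0 0 0.8" --pt "0 0 0 0 0.8" --newtons 60

```text
time_s: 9.48
position: [0.4679, -0.3074, 0.028]
orientation: [0.002, -0.107, 0.994, -0.001]
contact_force: [-0.6, 1.9, 7.0]
finger_gap: 0.259
grasp_force: 60.1
```

Call:
jog_arm --pt "0 0 0.2 0 0.8" --pt "0 0 0.3 0 0.8" --pt "0.01 0.27 0.1 -0.008 0.8" --pt "0.013 0.3 0 -0.008 0.8" --pt "0.013 0.3 0 -0.008 0.8" --pt "0.013 0.3 0 -0.008 0.8" --pt "0.013 0.3 0 0 0.8" --pt "0.013 0.27 0 0 0.8" --pt "0.012 0.16 0 0 0.8" --pt "0 0 0 0 0.8" --pt "0 0 0 0 0.8" --pt "0 0 0 0 0.8"

```text
time_s: 10.98
position: [0.4795, -0.0224, 0.1159]
orientation: [0.0, -0.006, 1.0, -0.0]
contact_force: [0.6, 0.4, -1.1]
finger_gap: 0.26
grasp_force: 59.3
```

```bash
cat >> h.py <<'E'
def rect(f,cx,cy,z,half=.08,sc=.0005):
    "wrist view rectified onto plane z, centred; col->x, row->-y... row 0 = y max"
    s,Rt,p=tool(); im=snap("wrist",f); n=int(2*half/sc)
    gx,gy=np.meshgrid(cx-half+np.arange(n)*sc,cy+half-np.arange(n)*sc)
    q=w2wpx(np.c_[gx.ravel(),gy.ravel(),np.full(gx.size,z)],Rt,p).astype(np.float32).reshape(n,n,2)
    o=cv2.remap(im,q[...,0],q[...,1],cv2.INTER_LINEAR); return o
E
python3 - <<'E'
from h import *
s,Rt,p=tool(); print(p,yaw(),s["finger_gap"],s["grasp_force"],s["contact_force"])
a=rect("w5",.48,-.02,.017); b=rect("w5b",.48,-.02,p[2]-.028+.02)
cv2.imwrite("pics/w5r.png",cv2.resize(np.hstack([a,b]),None,fx=1.2,fy=1.2))
E
```

```text
[ 0.47952701 -0.02238129  0.11591844] 90.68376783955729 0.2602182943171013 59.33077812194824 [ 0.57000499  0.44647798 -1.1186703 ]
```

View pics/w5r.png

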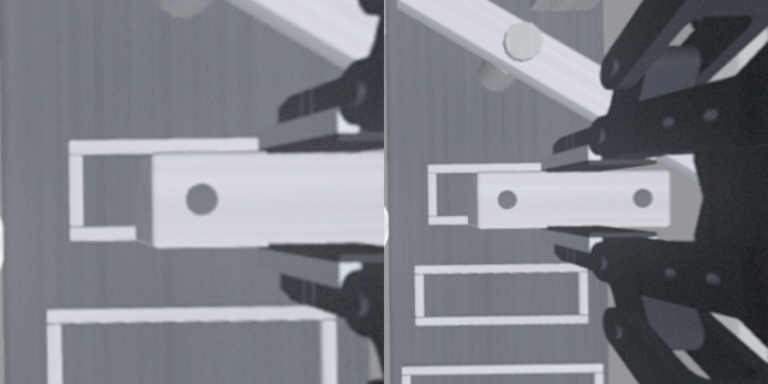

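The blank is held at (0.479,-0.0233) and the nest centre is at about (0.4789,-0.0194). I'll correct y by +3.7 mm and lower.

Call:
jog_arm --pt "0.003 0.025 -0.1 0 0.8" --pt "0 0 -0.15 0 0.8" --pt "0 0 -0.12 0 0.8" --pt "0 0 -0.08 0 0.8" --pt "0 0 -0.055 0 0.8" --pt "0 0 0 0 0.8" --pt "0 0 0 0 0.8"

```text
time_s: 11.95
position: [0.4803, -0.0179, 0.0402]
orientation: [0.0, -0.007, 1.0, -0.0]
contact_force: [-0.1, -0.1, -1.1]
finger_gap: 0.258
grasp_force: 59.3
```

Call:
jog_arm --pt "0 0 -0.012 0 0.8" --pt "0 0 0 0 0.8" --pt "0 0 0 0 0.2" --pt "0 0 0 0 -0.05" --pt "0 0 0 0 -0.05" --pt "0 0 0 0 -0.05" --pt "0 0 0.2 0 -0.05" --pt "0 0 0.3 0 -0.05" --pt "0 -0.2 0.2 0 -0.3" --pt "0 -0.2 0.1 0 -0.5" --pt "0 0 0 0 -0.5"

```text
time_s: 13.32
position: [0.4812, -0.0795, 0.1596]
orientation: [0.002, -0.005, 1.0, -0.001]
contact_force: [0.7, 0.2, -0.1]
finger_gap: 0.747
grasp_force: 0.0
```

```bash
cat >> h.py <<'E'
def nestblank(f,cx,cy,yawf=.78):
    "bright blank top (z=.032) near nest centre; contours of bright areas"
    o=rect(f,cx,cy,.032,.08); g=cv2.cvtColor(o,cv2.COLOR_BGR2GRAY); cv2.imwrite(f"pics/{f}_r.png",o)
    m=(g>165).astype(np.uint8); m=cv2.morphologyEx(m,cv2.MORPH_OPEN,np.ones((19,19)))
    for c in cv2.findContours(m,0,1)[0]:
        (u,v),(w,h),a=cv2.minAreaRect(c)
        if w*h<3000: continue
        if w<h:a+=90
        print("c",round(cx-.08+u*.0005,4),round(cy+.08-v*.0005,4),"LxW",round(max(w,h)/2,1),round(min(w,h)/2,1),"yaw",round((-a+90)%180-90,1))
E
python3 - <<'E'
from h import *
s,Rt,p=tool(); print(p,yaw()); nestblank("w6",.4799,-.0192)
E
```

```text
[ 0.48118978 -0.07947924  0.1595697 ] 90.60676611383118
c 0.4808 -0.0164 LxW 82.2 29.0 yaw 0.7
c 0.5266 0.0441 LxW 65.5 33.5 yaw 0.0
```

Call:
jog_arm --pt "-0.004 -0.36 0.05 -0.003 -0.5" --pt "-0.004 -0.4 0.05 -0.003 -0.5" --pt "-0.004 -0.4 0.05 -0.0026 -0.5" --pt "-0.004 -0.4 0.05 0 -0.5" --pt "-0.004 -0.4 0.05 0 -0.5" --pt "-0.004 -0.35 0.05 0 -0.5" --pt "0 0 0 0 -0.5" --pt "0 0 0 0 -0.5" --pt "0 0 0 0 -0.5"

```text
time_s: 14.5
position: [0.4764, -0.422, 0.2025]
orientation: [-0.001, 0.019, 1.0, 0.001]
contact_force: [0.6, 0.5, -0.6]
finger_gap: 0.752
grasp_force: 0.0
```

Run:
```python
from h import *
s,Rt,p=tool(); print(p,yaw()); blanks("w7")
```

```text
[ 0.47636518 -0.42201521  0.20249545] 87.78596323330642
c [ 0.4581 -0.3763] LxW mm 322.3 312.4 yaw -84.1
```

Run:
```python
from h import *
o=cv2.imread("pics/w7_rect.png"); g=cv2.cvtColor(o,cv2.COLOR_BGR2GRAY); S=cv2.cvtColor(o,cv2.COLOR_BGR2HSV)[...,1]
# blank b expected col (.4775-.3)/.0005=355,row (-.4256+.55)/.0005=249
print(g[249,255:455:10],g[180:320:10,380])
for t in(180,195,205):
    m=((g>t)&(S<60)).astype(np.uint8); m=cv2.morphologyEx(m,cv2.MORPH_OPEN,np.ones((5,5)))
    for c in cv2.findContours(m,0,1)[0]:
        (cx,cy),(w,h),a=cv2.minAreaRect(c)
        if w*h<4000: continue
        if w<h:a+=90
        print(t,.3+cx*.0005,-.55+cy*.0005,w/2,h/2,(a+90)%180-90)
```

```text
[196 224 155 190 222 222 222 221 221 223 222 222 222 222 223 222 223 161
 133 223] [167 165 166 167 167 225 222 223 226 219 165 166 168 166]
180 0.38 -0.28725000000000006 113.5 23.0 -90.0
180 0.3145 -0.28875000000000006 116.5 29.0 -90.0
180 0.4773493957519531 -0.42504303741455085 24.644573211669922 100.29654693603516 -2.3170623779296875
180 0.3795 -0.45125000000000004 179.5 23.0 -90.0
195 0.37974999237060547 -0.28675000000000006 21.499996185302734 112.49998474121094 -90.0
195 0.31275 -0.28750000000000003 113.0 25.5 -90.0
195 0.47727481079101564 -0.42517311859130863 23.698524475097656 99.4618148803711 -2.4628067016601562
195 0.37975 -0.45100000000000007 178.0 21.5 -90.0
205 0.37974999237060547 -0.28625000000000006 20.499996185302734 111.49998474121094 -90.0
205 0.47713072204589846 -0.42516325378417974 23.062557220458984 98.80614471435547 -2.3441314697265625
205 0.37974999237060547 -0.4517500152587891 20.499996185302734 176.49996948242188 -90.0
```

Call:
jog_arm --pt "0.006 -0.02 -0.3 0 -0.5" --pt "0 0 -0.4 0 -0.5" --pt "0 0 -0.35 0 -0.5" --pt "0 0 -0.125 0 -0.5" --pt "0 0 0 0 -0.3" --pt "0 0 0 0 0.8" --pt "0 0 0 0 0.8" --pt "0 0 0 0 0.8" --pt "0 0 0 0 0.8" --pt "0 0 0 0 0.8" --pt "0 0 0 0 0.8"

```text
time_s: 15.92
position: [0.4784, -0.4282, 0.0292]
orientation: [0.002, 0.02, 1.0, -0.001]
contact_force: [-0.1, 1.5, 7.2]
finger_gap: 0.257
grasp_force: 60.0
```

Call:
jog_arm --pt "0 0 0.2 0 0.8" --pt "0 0 0.3 0 0.8" --pt "0.003 0.3 0.1 0.003 0.8" --pt "0.003 0.38 0 0.003 0.8" --pt "0.003 0.38 0 0.0025 0.8" --pt "0.003 0.38 0 0 0.8" --pt "0.003 0.38 0 0 0.8" --pt "0.003 0.28 0 0 0.8" --pt "0.002 0.153 0 0 0.8" --pt "0 0 0 0 0.8" --pt "0 0 0 0 0.8" --pt "0 0 0 0 0.8"

```text
time_s: 17.42
position: [0.4804, -0.0903, 0.1171]
orientation: [0.0, -0.006, 1.0, -0.0]
contact_force: [-0.1, 0.5, -1.0]
finger_gap: 0.256
grasp_force: 59.3
```

Run:
```python
from h import *
s,Rt,p=tool(); print(p,yaw(),s["finger_gap"],s["grasp_force"],s["contact_force"])
a=rect("w8",.48,-.07,.017,.1); b=rect("w8b",.48,-.07,p[2]-.0275+.02,.1)
cv2.imwrite("pics/w8r.png",np.hstack([a,b]))
```

```text
[ 0.48036242 -0.09034699  0.11707394] 90.63889984847702 0.2564051556850835 59.259928464889526 [-0.09425523  0.48831068 -0.99866244]
```

View pics/w8r.png

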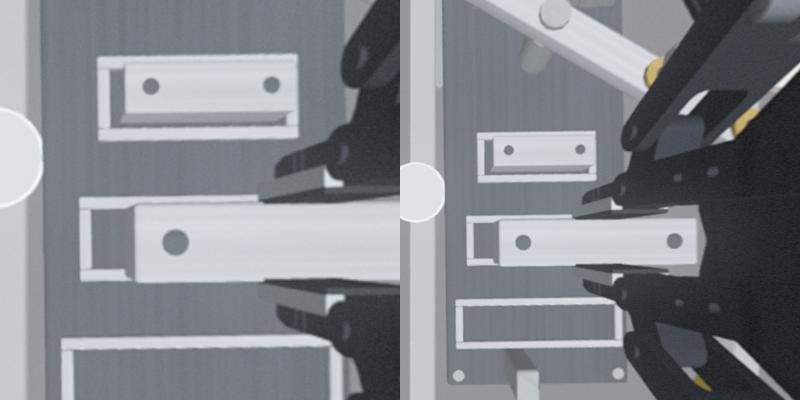

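Blank a lies flat inside nest a. Blank b is held at about (0.4788,-0.091) and nest b is at (0.4805,-0.0893), so I'll make a small correction and lower.

Call:
jog_arm --pt "0.009 0.01 -0.1 0 0.8" --pt "0 0 -0.15 0 0.8" --pt "0 0 -0.12 0 0.8" --pt "0 0 -0.08 0 0.8" --pt "0 0 -0.055 0 0.8" --pt "0 0 -0.02 0 0.8" --pt "0 0 0 0 0.8" --pt "0 0 0 0 0.2" --pt "0 0 0 0 -0.05" --pt "0 0 0 0 -0.05" --pt "0 0 0 0 -0.05" --pt "0 0 0.2 0 -0.05" --pt "0 0 0.3 0 -0.05" --pt "-0.1 -0.2 0.3 0 -0.3" --pt "-0.1 -0.2 0.3 0 -0.5" --pt "0 0 0 0 -0.5" --pt "0 0 0 0 -0.5"

```text
time_s: 19.65
position: [0.4513, -0.1476, 0.2026]
orientation: [-0.0, -0.006, 1.0, 0.0]
contact_force: [-0.6, 0.3, 0.2]
finger_gap: 0.75
grasp_force: 0.0
```

Run:
```python
from h import *
s,Rt,p=tool(); print(p,yaw(),s["finger_gap"],s["contact_force"])
b=rect("w9",.48,-.06,.032,.1); a=rect("w9b",.48,-.06,.017,.1)
cv2.imwrite("pics/w9r.png",np.hstack([a,b]))
```

```text
[ 0.45131653 -0.14760639  0.20262888] 90.70486155438708 0.7504125963821378 [-0.61341218  0.30236756  0.23735527]
```

View pics/w9r.png

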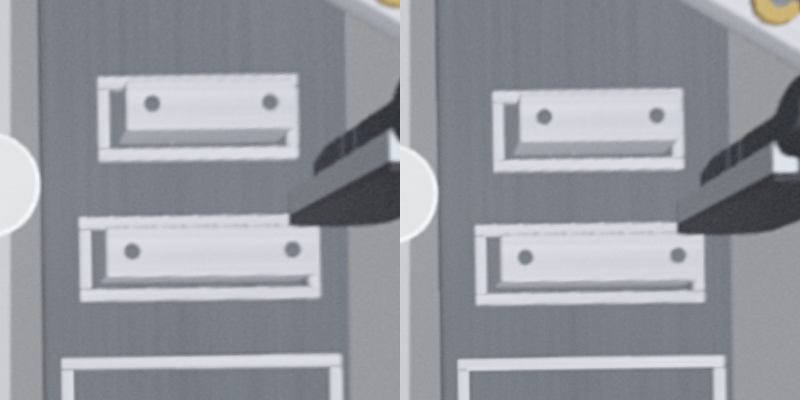

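Both blanks lie flat and centred in nests a and b, with hole centres at (0.4803,-0.018) and (0.4808,-0.0885). Next I plan the bar sweep.

Run:
```python
from h import *
v=[.4788,.0658,.0136]; c,s=np.cos(v[2]),np.sin(v[2])
def W(t,d,Rr=.12):
    t=np.radians(t); x=Rr*np.sin(t)+d*np.cos(t); y=-Rr*np.cos(t)+d*np.sin(t)
    return np.array([v[0]+c*x-s*y,v[1]+s*x+c*y])
p=tool()[2][:2]
for t,d in[(58.3,.05),(58.3,.024),(50,.024),(42,.024),(34,.024),(26,.024),(18,.024),(10,.024),(5,.024),(0,.024)]:
    q=W(t,d); print(t,d,q.round(4),((q-p)/.15).round(3)); p=q
```

```text
58.3 0.05 [0.6074 0.047 ] [1.045 1.292]
58.3 0.024 [0.5941 0.0247] [-0.089 -0.149]
50 0.024 [0.5869 0.0085] [-0.048 -0.108]
42 0.024 [ 0.5779 -0.006 ] [-0.06  -0.097]
34 0.024 [ 0.567  -0.0191] [-0.073 -0.087]
26 0.024 [ 0.5543 -0.0305] [-0.084 -0.076]
18 0.024 [ 0.5402 -0.0401] [-0.094 -0.064]
10 0.024 [ 0.5248 -0.0476] [-0.102 -0.05 ]
5 0.024 [ 0.5148 -0.0512] [-0.067 -0.024]
0 0.024 [ 0.5044 -0.0539] [-0.069 -0.018]
```

Call:
jog_arm --pt "0.174 0.215 0 0.027 1" --pt "0.174 0.215 0 0.027 1" --pt "0.174 0.215 0 0.027 1" --pt "0.174 0.215 0 0.027 1" --pt "0.174 0.215 0 0.027 1" --pt "0.175 0.217 0 0.027 1" --pt "0 0 0 0 1" --pt "0 0 -0.25 0 1" --pt "0 0 -0.3 0 1" --pt "0 0 -0.25 0 1" --pt "0 0 -0.144 0 1" --pt "0 0 0 0 1" --pt "0 0 0 0 1" --newtons 30

```text
time_s: 21.38
position: [0.6082, 0.0459, 0.0621]
orientation: [0.0, -0.493, 0.87, -0.0]
contact_force: [0.5, -0.3, 1.1]
finger_gap: 0.003
grasp_force: 0.0
```

Run:
```python
from h import *
s,Rt,p=tool(); print(p,yaw(),s["finger_gap"],s["contact_force"])
im=snap("wrist","w10"); cv2.imwrite("pics/w10c.png",im)
```

```text
[0.60817839 0.04593801 0.06207537] 149.0224956390979 0.002915205308337933 [ 0.52740252 -0.30698799  1.0949113 ]
```

View pics/w10c.png

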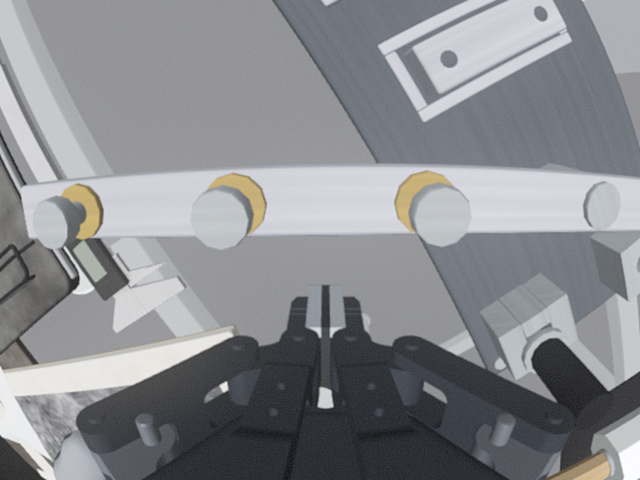

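The closed fingers stand between plungers a and b on the open side of the bar. I raise 4 mm so the knuckles clear the plunger heads, then sweep.

Call:
jog_arm --pt "-0.045 -0.075 0.027 0 1" --pt "-0.05 -0.079 0 0 1" --pt "-0.024 -0.054 0 -0.0115 1" --pt "-0.024 -0.054 0 -0.0115 1" --pt "-0.03 -0.049 0 -0.011 1" --pt "-0.03 -0.048 0 -0.011 1" --pt "-0.036 -0.044 0 -0.011 1" --pt "-0.037 -0.043 0 -0.011 1" --pt "0 0 0 0 1"

```text
time_s: 22.55
position: [0.5662, -0.0219, 0.0661]
orientation: [-0.0, -0.3, 0.954, -0.0]
contact_force: [-0.4, 0.1, -0.2]
finger_gap: -0.0
grasp_force: 0.0
```

Run:
```python
from h import *
s,Rt,p=tool(); print(p,yaw(),s["contact_force"])
im=snap("wrist","w11")
```

```text
[ 0.56615013 -0.02192173  0.06608827] 124.88820526596783 [-0.44609727  0.08703282 -0.15094097]
```

Run:
```python
from h import *
for f in("w10","w11"):
    g=cv2.imread(f"pics/{f}.png",0); print(f,[ (y,int(g[y,320])) for y in range(120,300,8)]); print([ (y,int(g[y,280])) for y in range(120,300,8)])
```

```text
w10 [(120, 150), (128, 150), (136, 150), (144, 151), (152, 148), (160, 147), (168, 207), (176, 213), (184, 212), (192, 214), (200, 208), (208, 214), (216, 217), (224, 210), (232, 207), (240, 151), (248, 153), (256, 152), (264, 148), (272, 152), (280, 151), (288, 149), (296, 146)]
[(120, 151), (128, 150), (136, 147), (144, 151), (152, 152), (160, 152), (168, 196), (176, 211), (184, 210), (192, 212), (200, 209), (208, 212), (216, 215), (224, 210), (232, 209), (240, 150), (248, 149), (256, 148), (264, 153), (272, 147), (280, 149), (288, 150), (296, 147)]
w11 [(120, 209), (128, 121), (136, 124), (144, 123), (152, 122), (160, 124), (168, 124), (176, 122), (184, 121), (192, 120), (200, 128), (208, 125), (216, 131), (224, 203), (232, 212), (240, 214), (248, 213), (256, 213), (264, 214), (272, 215), (280, 212), (288, 147), (296, 140)]
[(120, 212), (128, 208), (136, 209), (144, 177), (152, 121), (160, 137), (168, 207), (176, 210), (184, 132), (192, 123), (200, 121), (208, 125), (216, 143), (224, 211), (232, 211), (240, 213), (248, 214), (256, 215), (264, 215), (272, 211), (280, 213), (288, 152), (296, 151)]
```

The bar edge is now against the fingertips (row about 286 against the tip at 290) and parallel to them, so it is following. Continuing.

Call:
jog_arm --pt "-0.042 -0.038 0 -0.011 1" --pt "-0.042 -0.038 0 -0.011 1" --pt "-0.047 -0.032 0 -0.011 1" --pt "-0.047 -0.032 0 -0.011 1" --pt "-0.051 -0.025 0 -0.011 1" --pt "-0.051 -0.025 0 -0.011 1" --pt "-0.034 -0.012 0 -0.007 1" --pt "-0.033 -0.012 0 -0.007 1" --pt "-0.034 -0.009 0 -0.007 1" --pt "0 0 0 0 1"

```text
time_s: 23.85
position: [0.5096, -0.0545, 0.0658]
orientation: [0.0, -0.032, 0.999, -0.0]
contact_force: [-0.4, -0.2, 0.3]
finger_gap: 0.002
grasp_force: 0.0
```

Call:
jog_arm --pt "-0.014 0 0 -0.005 1" --pt "-0.01 0 0 0 1" --pt "-0.008 0 0 0 1" --pt "0 0 0 0 1"

```text
time_s: 24.35
position: [0.5051, -0.0544, 0.0658]
orientation: [0.0, -0.016, 1.0, -0.0]
contact_force: [1.1, -1.3, -0.1]
finger_gap: 0.006
grasp_force: 0.8
```

Call:
jog_arm --pt "-0.01 0 0 0 1" --pt "-0.008 0 0 0 1" --pt "0 0 0 0 1"

```text
time_s: 24.72
position: [0.5043, -0.0544, 0.066]
orientation: [0.002, -0.016, 1.0, 0.0]
contact_force: [6.6, -1.2, -2.8]
finger_gap: -0.001
grasp_force: 3.3
```

The bar reached its stop at 6.6 N without further travel. I retreat and move over the mallet, opening the gripper.

Call:
jog_arm --pt "0.1 0 0 0 1" --pt "0.2 0 0 0 1" --pt "0 0 0.35 0 1" --pt "0 0 0.35 0 1" --pt "0 0.1 0.25 0 1" --pt "-0.12 0.35 0 -0.0065 -0.5" --pt "-0.12 0.35 0 -0.0065 -1" --pt "-0.12 0.35 0 -0.0065 -1" --pt "-0.12 0.35 0 -0.0065 -1" --pt "-0.12 0.35 0 -0.0065 -1" --pt "-0.12 0.35 0 -0.0065 -1" --pt "-0.12 0.3 0 0 -1" --pt "-0.02 0.1 0 0 -1" --pt "0 0 0 0 -1" --pt "0 0 0 0 -1"

```text
time_s: 26.6
position: [0.4183, 0.3344, 0.2078]
orientation: [-0.0, 0.107, 0.994, -0.001]
contact_force: [-0.0, -0.5, -0.2]
finger_gap: 0.999
grasp_force: 0.0
```

Run:
```python
from h import *
s,Rt,p=tool(); print(p,yaw(),s["finger_gap"],s["contact_force"])
a=rect("w12",.446,.341,.064,.12,.0006)
t=r.capture("top"); cv2.imwrite("pics/top12.png",t)
b=np.clip(cv2.resize(t[190:300,208:383],(560,352),interpolation=cv2.INTER_CUBIC)*1.5,0,255).astype(np.uint8)
b=cv2.resize(b,(400,251)); o=np.zeros((400,800,3),np.uint8); o[:,:400]=a; o[:251,400:]=b; cv2.imwrite("pics/m12.png",o)
print(blanks.__name__)
```

```text
[0.41830703 0.33438998 0.20781484] 77.68743268385218 0.9987741172716809 [-0.02281692 -0.52233866 -0.22078631]
blanks
```

View pics/m12.png

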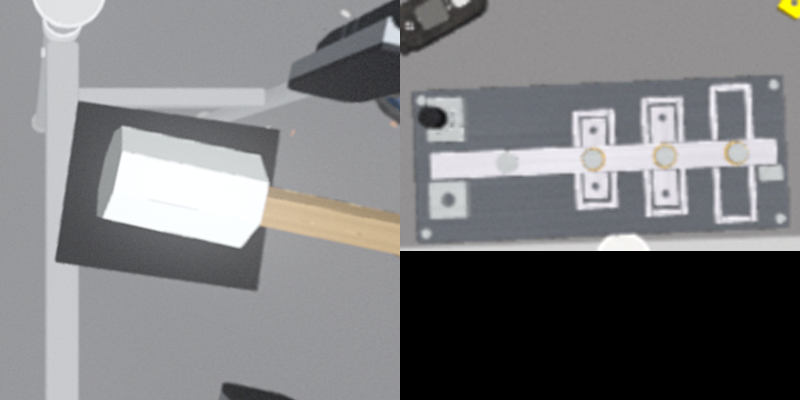

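The bar is closed, blanks a and b are seated, and nest c is empty. The mallet head centre works out at about (0.441,0.3485) with its axis at yaw -12.7°. I'll grip the head across its side flats, 10 mm toward the handle.

Call:
jog_arm --pt "0.11 0.04 0 0 -1" --pt "0.108 0.039 0 0 -1" --pt "0 0 -0.3 0 -1" --pt "0 0 -0.35 0 -1" --pt "0 0 -0.3 0 -1" --pt "0 0 -0.215 0 -1" --pt "0 0 0 0 -1" --pt "0 0 0 0 -0.5" --pt "0 0 0 0 0.8" --pt "0 0 0 0 0.8" --pt "0 0 0 0 0.8" --pt "0 0 0 0 0.8" --newtons 100

```text
time_s: 28.2
position: [0.4529, 0.3484, 0.0359]
orientation: [0.002, 0.107, 0.994, 0.001]
contact_force: [-0.5, -1.3, 7.0]
finger_gap: 0.681
grasp_force: 109.0
```

Call:
jog_arm --pt "0 0 0.2 0 0.8" --pt "0 0 0.3 0 0.8" --pt "0 0 0.3 0 0.8" --pt "0 0 0.25 0 0.8" --pt "0 0 0 0 0.8" --pt "0 0 0 0 0.8"

```text
time_s: 28.95
position: [0.4502, 0.3472, 0.1897]
orientation: [-0.001, 0.107, 0.994, -0.0]
contact_force: [-0.4, -0.3, -3.7]
finger_gap: 0.678
grasp_force: 108.7
```

Call:
jog_arm --pt "0.025 -0.2 0 0.0046 0.8" --pt "0.025 -0.3 0 0.0046 0.8" --pt "0.025 -0.35 0 0.0046 0.8" --pt "0.025 -0.35 0 0.0046 0.8" --pt "0.025 -0.35 0 0.0046 0.8" --pt "0.025 -0.35 0 0.0046 0.8" --pt "0.025 -0.3 0 0.0046 0.8" --pt "0.023 -0.243 0 0.0046 0.8" --pt "0 0 0 0 0.8" --pt "0 0 0 0 0.8" --pt "0 0 0 0 0.8"

```text
time_s: 30.32
position: [0.4798, -0.0179, 0.1901]
orientation: [-0.001, -0.01, 1.0, 0.0]
contact_force: [-0.7, -0.2, -4.3]
finger_gap: 0.68
grasp_force: 108.8
```

Run:
```python
from h import *
s,Rt,p=tool(); print(p,yaw(),s["finger_gap"],s["contact_force"])
im=snap("wrist","w13"); sc=r.capture("scene")
q=w2px("scene",[[.48,-.02,.12]])[0].astype(int)
b=cv2.resize(sc[q[1]-80:q[1]+80,q[0]-85:q[0]+85],(425,400),interpolation=cv2.INTER_CUBIC)
cv2.imwrite("pics/m13.png",np.hstack([cv2.resize(im,(375,281)).copy() if 0 else cv2.copyMakeBorder(cv2.resize(im,(375,281)),0,119,0,0,0),b]))
```

```text
[ 0.47983794 -0.01785788  0.19008377] 91.09549054612486 0.680434091485422 [-0.70248351 -0.16089309 -4.25966365]
```

View pics/m13.png

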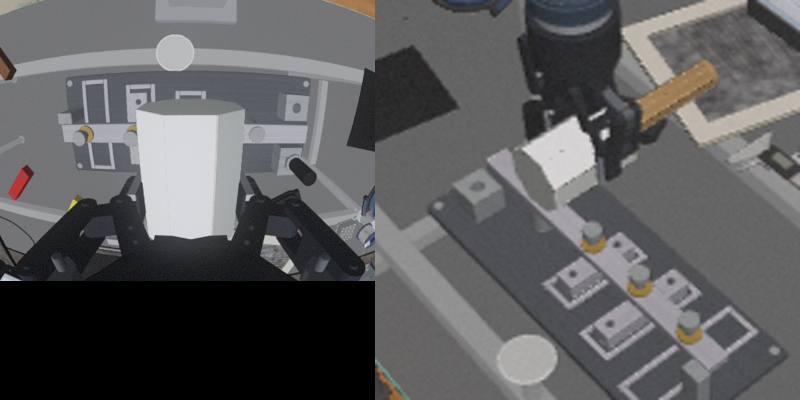

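The mallet is held level above plunger a, with the handle toward +x. Lowering onto plunger a.

Call:
jog_arm --pt "0 -0.007 -0.2 0 0.8" --pt "0 0 -0.2 0 0.8" --pt "0 0 -0.1 0 0.8" --pt "0 0 -0.04 0 0.8" --pt "0 0 -0.04 0 0.8" --pt "0 0 -0.02 0 0.8" --pt "0 0 0 0 0.8"

```text
time_s: 31.3
position: [0.4813, -0.02, 0.1012]
orientation: [0.001, -0.009, 1.0, -0.0]
contact_force: [-0.2, 1.3, -1.4]
finger_gap: 0.68
grasp_force: 109.4
```

Call:
jog_arm --pt "0 0 -0.012 0 0.8" --pt "0 0 -0.012 0 0.8" --pt "0 0 0 0 0.8"

```text
time_s: 31.68
position: [0.4815, -0.0201, 0.0996]
orientation: [0.001, -0.009, 1.0, -0.0]
contact_force: [-6.2, 2.8, 19.1]
finger_gap: 0.68
grasp_force: 112.0
```

It is firm at 19 N, so plunger a is down on its blank. I lift, shift 70 mm to b and repeat.

Call:
jog_arm --pt "0 0 0.1 0 0.8" --pt "0 0 0.13 0 0.8" --pt "0.003 -0.2 0 0 0.8" --pt "0.004 -0.26 0 0 0.8" --pt "0 0 0 0 0.8" --pt "0 0 -0.1 0 0.8" --pt "0 0 -0.06 0 0.8" --pt "0 0 -0.03 0 0.8" --pt "0 0 -0.02 0 0.8" --pt "0 0 0 0 0.8"

```text
time_s: 32.92
position: [0.4816, -0.0889, 0.1003]
orientation: [0.0, -0.009, 1.0, -0.0]
contact_force: [-1.7, -0.9, -0.4]
finger_gap: 0.678
grasp_force: 109.5
```

Call:
jog_arm --pt "0 0 -0.01 0 0.8" --pt "0 0 -0.01 0 0.8" --pt "0 0 0 0 0.8"

```text
time_s: 33.3
position: [0.482, -0.089, 0.0997]
orientation: [0.001, -0.009, 1.0, -0.0]
contact_force: [-6.9, 0.8, 19.6]
finger_gap: 0.679
grasp_force: 112.2
```

Call:
jog_arm --pt "0 0 0.2 0 0.8" --pt "0 0 0.25 0 0.8" --pt "0 0.1 0.16 0 0.8" --pt "-0.02 0.25 0 -0.0046 0.8" --pt "-0.025 0.35 0 -0.0046 0.8" --pt "-0.025 0.35 0 -0.0046 0.8" --pt "-0.025 0.35 0 -0.0046 0.8" --pt "-0.025 0.35 0 -0.0046 0.8" --pt "-0.025 0.35 0 -0.0046 0.8" --pt "-0.025 0.35 0 -0.0046 0.8" --pt "-0.025 0.3 0 -0.005 0.8" --pt "-0.012 0.152 0 0 0.8" --pt "0 0 0 0 0.8" --pt "0 0 0 0 0.8"

```text
time_s: 35.05
position: [0.4504, 0.3453, 0.1884]
orientation: [-0.0, 0.108, 0.994, -0.001]
contact_force: [-0.0, -0.6, -2.8]
finger_gap: 0.682
grasp_force: 109.1
```

Run:
```python
from h import *
s,Rt,p=tool(); print(p,yaw(),s["finger_gap"],s["contact_force"])
sc=r.capture("scene"); cv2.imwrite("pics/s14.png",sc)
q=w2px("scene",[[.48,-.06,.05]])[0].astype(int)
b=cv2.resize(sc[q[1]-80:q[1]+70,q[0]-100:q[0]+80],None,fx=4,fy=4,interpolation=cv2.INTER_CUBIC)
cv2.imwrite("pics/s14c.png",b)
```

```text
[0.45043921 0.34529121 0.18837206] 77.58643209955679 0.6815002902608983 [-0.02093303 -0.63268156 -2.76948413]
```

View pics/s14c.png

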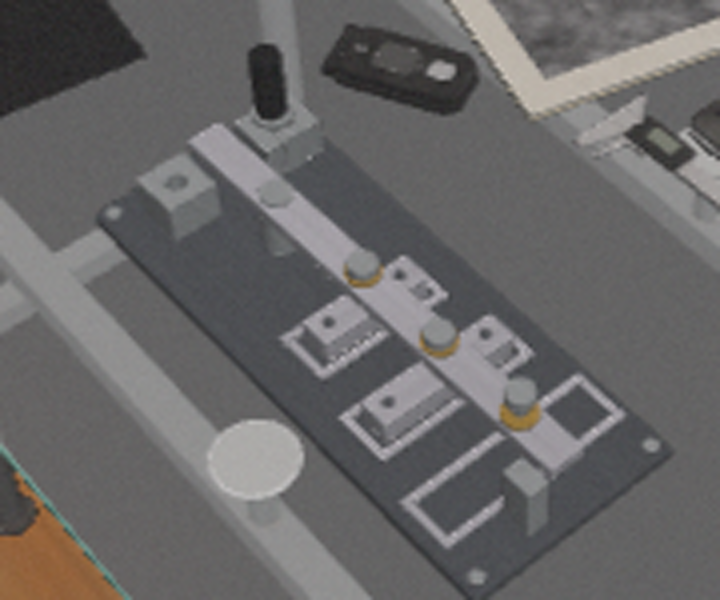

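Plungers a and b are down, c is up, and the pin stands in the notch. Lowering the mallet onto the mat.

Call:
jog_arm --pt "0 0 -0.3 0 0.8" --pt "0 0 -0.3 0 0.8" --pt "0 0 -0.25 0 0.8" --pt "0 0 -0.1 0 0.8" --pt "0 0 -0.04 0 0.8" --pt "0 0 -0.02 0 0.8" --pt "0 0 0 0 0.8"

```text
time_s: 35.98
position: [0.4515, 0.3469, 0.0385]
orientation: [0.001, 0.108, 0.994, 0.001]
contact_force: [-0.6, 0.5, -3.3]
finger_gap: 0.684
grasp_force: 108.9
```

Call:
jog_arm --pt "0 0 -0.02 0 0.8" --pt "0 0 -0.015 0 0.8" --pt "0 0 0 0 0.8"

```text
time_s: 36.35
position: [0.4517, 0.3471, 0.0359]
orientation: [0.002, 0.108, 0.994, 0.001]
contact_force: [-6.9, -4.1, 20.1]
finger_gap: 0.681
grasp_force: 112.0
```

Contact made. I back off slightly, release slowly and rise.

Call:
jog_arm --pt "0 0 0.012 0 0.8" --pt "0 0 0 0 0.3" --pt "0 0 0 0 -0.5" --pt "0 0 0 0 -1" --pt "0 0 0 0 -1" --pt "0 0 0 0 -1" --pt "0 0 0.2 0 -1" --pt "0 0 0.3 0 -1" --pt "0 0 0.4 0 -1" --pt "0 0 0.3 0 -1" --pt "0 0 0 0 -1" --pt "0 0 0 0 -1"

```text
time_s: 37.85
position: [0.4503, 0.3462, 0.2132]
orientation: [-0.0, 0.108, 0.994, -0.0]
contact_force: [-0.8, 0.9, -0.5]
finger_gap: 1.001
grasp_force: 0.0
```

Run:
```python
from h import *
s,Rt,p=tool(); print(p,s["contact_force"])
a=rect("w15",.446,.341,.064,.12,.0006)
sc=r.capture("scene"); t0=r.capture("top"); cv2.imwrite("pics/top15.png",t0)
cv2.imwrite("pics/f15.png",np.hstack([a,cv2.resize(t0[140:315,208:383],(400,400),interpolation=cv2.INTER_CUBIC)]))
```

```text
[0.45033287 0.34619835 0.21317129] [-0.82997002  0.86636957 -0.45215795]
```

View pics/f15.png

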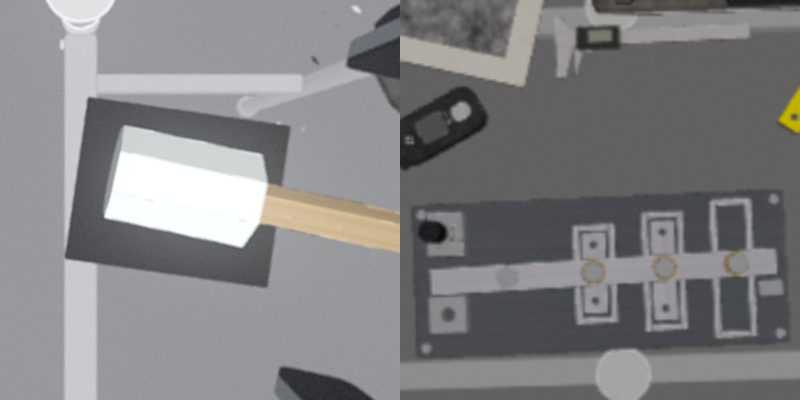

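The mallet lies level with its head on the mat. The bar is closed with a and b clamped, and the caliper and phone haven't moved. Handing in.

```bash
python3 -c "
from plant import r
print(r.close_job())"
```

```text
the job is handed in; nothing more can be done
None
```

Job handed in at about 38 s (no verdict returned): pin parked in the notch, blanks a and b clamped under their driven plungers, plunger c left up (blank c was absent), and mallet back on its mat.

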